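# Free the seized lock knob and draw the sample carriage out

## Robot

A 7-joint arm with a two-finger parallel gripper is mounted at the origin on the work surface. World frame = base frame: x ahead of the robot, y to its left, z up, the work surface at z = 0. Lengths are in m, angles in rad, forces in N, time in s.
With the tool pointing down it reaches from about 0.35 to 0.9 m from the base axis. Payload 7.2 kg.
Tool frame: the origin (TCP) lies midway between the tips of the shut fingers; the grasp point (between the pads) lies 19 mm behind it; z points along the fingers, y is the line along which they close (so a half turn about z gives the same grasp; the last joint's range is limited). The gripper opens to 85 mm and grips with 20 to 120 N. Pads are 22 mm wide; open, the fingers measure 114 mm over their backs; the gripper's body (76 mm by 85 mm) begins 54 mm behind the grasp point. The pads swing forward as they close: fully open they stand 13 mm farther back than shut.
Start: joints at [-1.32, 0.411, -0.013, 1.596, 0.006, 1.134, -0.082], TCP at [0.196, 0.594, 0.231] pointing down, gripper open.
Joint ranges: [-2.95, 2.95], [-0.29, 1.99], [-1.47, 1.44], [0.14, 2.54], [-1.03, 4.17], [0.13, 1.85], [-2.86, 2.86]. Speed limits (rad/s): [2.39, 2.39, 3.01, 3.01, 3.14, 3.14, 3.14].

## Interface

Orientations are given as a rotation vector (axis times angle).
In Python, from workcell import arm, eyes, ticket gives the robot as it stands.
- The arm moves only by the tool jog_arm, never from a script. Its argument "deltas" is a list that holds one entry, the list of rows, each a list of 5 numbers: the finger opening in mm, from 0 to 85.4, then the shift along the world's x, y, z normalised to -1 to 1, where 1 is 30 cm, then the turn about the world's z normalised to -1 to 1, where 1 is 60 degrees. In form: [[[grip, tx, ty, tz, roll], ...]]. A call has exactly 8 rows; each row shifts and turns the commanded pose from where the row before left it; what a row does not reach is not made up. A row lasts 1/8 s, in which the tool goes at most 62.5 mm and 10.7 degrees, less where a joint would pass 70% of its speed; a pose out of reach is approached as far as the arm can. A call with a number of a shift or a turn outside -1 to 1 is refused whole. A call with a gripper value outside its range is refused whole. The fingers move at their own pace and stop on an object; "force" is the grip in N (left out, the last holds). Time passes only in rows, so rows that do not move let the fingers close, or fill a call up. It gives the time, the measured TCP pose, the force, the opening and the grip force at its end, in the units of the state.
- arm.read_state(): the state, without advancing time (a new reading comes with each control period).
- eyes.get_image(name): name is "scene" or "top"; returns a dict with "pixels" (400x640x3 uint8, red, green, blue), "fx", "fy", "cx", "cy" (pixels), "world_to_cam" (4x4, takes a point from world to camera coordinates). Camera axes: x right, y up, looking along -z (the intrinsics and any distortion apply to the point x, -y, -z); pixel columns grow to the right and rows downward; lengths in m; the calibration is good to about 2 mm. A picture is of the moment at which its call begins. There is no depth.
- ticket.sign_off(): hands the job in; it is judged then, once.
The state is a dict: "t": time; "joint_pos": joint angles; "joint_velocities": joint speeds; "effort": joint torques, N m; "eef_pos": TCP position; "orientation": TCP orientation; "wrist_force": force on the tool from outside, world axes, zero at the start; "moment": the same for the moment, N m; "grip_width": finger opening in m; "finger_force": force on a finger pad.
Only numpy, scipy, OpenCV 4.12 (cv2) and the standard library are available. Lean on these libraries where they do the work, as an engineer would, in place of code of your own. Each camera call takes 0.05 s, during which the arm holds its last target. There are 200 camera calls.

## Task

The lock knob of the sample stage has seized: take its wing and rock it back and forth in small arcs, leaning only lightly on the point where it binds on each side so that its thin stud is not twisted off, until it breaks free, and then turn it counter-clockwise to open the lock. Then draw the carriage all the way out to its front stop, with the ceramic tile still lying in the carriage's frame and the lock left open. Leave the other things on the bench where they are.

Things in the scene. Friction and masses are not known exactly. Their poses are not given: they have to be found in the camera images.
- stage: Sample stage: an aluminium base plate 200 x 200 x 20 mm fixed to the bench. Origin on the bench surface; in its frame (x points away from the front stop, z up) the plate spans x -120 to 80 and y -110 to 90 mm. At x -20, y -70 mm stands a round steel boss (foot 54 mm wide, top 48 mm above the bench) bearing the wing knob; beside it the carriage runs along x, its middle at y 35 mm.
- knob_grip (a point): Where to grip the steel wing knob: on its vertical axis, 79 mm above the bench. The wing is an upright bar 46 mm long, 12 mm thick, from 56 to 92 mm above the bench, on a round flange 38 mm wide; pinch it from above across the 12 mm. With knob at 0 its length lies along the stage's y axis, and it turns with the joint.
- knob (a joint): Turn of the knob, rad: 0 at the start, positive counter-clockwise from above. Within its arc it turns with about 0.05 N m, then binds hard on either side. Each crumbling lets it go 0.01 to 0.05 rad farther; seized, it never gets beyond 0.55 rad either way. Once free it turns easily to its open stop at 1.1 rad; from 0.85 rad on the lock bolt is fully withdrawn from the carriage.
- knob_flange (a point): On the knob's axis, 57 mm above the bench: the corroded seat. Its binds lie 0.02 to 0.42 rad either side of the start at first, unevenly, differently each time. To lean on a bind (0.1 to 0.25 N m) for 0.5 s crumbles some rust, but each side only once until the other side has been leant on. It takes five effective leans in turn, counter-clockwise first and last; in the fifth it comes free.
- stem (a joint): Elastic twist of the knob's thin stud, rad: 0 when nothing binds, else the torque on the bound knob divided by 4.5 N m/rad; positive when the knob is pressed counter-clockwise against its bind. Beyond 0.09 rad either way (about 0.4 N m) the stud is twisted off and the job is lost.
- carriage (a joint): Travel of the carriage towards the stage's front (-x of the stage), m: 0 at the start (locked; it has only 1 to 2 mm of play), 0.050 at the front stop. It slides with about 2 N of friction and stays where it is left.
- handle (a point): Grip point of the carriage's handle, 75 mm above the bench, 12 mm below its top: an upright aluminium bar 12 mm thick (along the stage's x), 44 mm wide (along the stage's y) and 42 mm high, standing on the carriage plate (its top 45 mm above the bench). At the start it is 48 mm in front (-x) of the stage's origin and 35 mm to its +y side. Pinch it from above across the 12 mm.
- tile: White ceramic tile 38 x 38 x 6 mm with a small black chip, lying loose in a low frame (4 mm high, 44 mm inside) on the carriage behind the handle. Origin under its centre, 45 mm above the bench.
- vial: Small capped jar, 34 mm wide and 65 mm high, on the bench; a bystander. Origin under its centre.
- dish: Shallow glass dish 80 mm wide, 18 mm high; a bystander. Origin under its centre.
- spool: Brass spool 32 mm wide, 20 mm high, standing on the stage's base plate behind the knob; a bystander. Origin under its centre.
- driver: Screwdriver 160 mm long lying on the bench; a bystander. Origin under its middle.
- tray: Black plastic tray 100 x 70 x 28 mm on the bench; a bystander. Origin under its centre.
- tweezers: Steel tweezers 120 mm long lying flat on the bench; a bystander. Origin under their middle.

How it is judged:
On the way, in this order (a step that is already met when the one before it is completed fails the run):
1. the knob has been broken free and turned counter-clockwise far enough to open the lock (past 0.85 rad) (value of joint knob above 0.85 rad), for 0.1 s.
2. the carriage has been drawn out to its front stop (within 4 mm) (value of joint carriage above 0.046 m), for 0.2 s.
At the end, for the whole second after the job is handed in: The carriage stands within 4 mm of its front stop (travel over 46 mm of 50), the knob is still turned past 0.8 rad, and the tile lies flat and at rest in its frame on the carriage (66 to 82 mm behind the handle, tilted less than 0.06 rad) (value of joint carriage above 0.046 m and value of joint knob above 0.8 rad and horizontal distance between tile and handle between 0.066 and 0.082 m and angle between tile's own z axis and vertical below 0.06 rad and z of tile in the frame of stage below 0.048 m and linear speed of tile below 0.01 m/s); the robot touches nothing.
It fails at once if the knob's stud is twisted by more than 0.09 rad (twisted off) (value of joint stem above 0.09 rad or value of joint stem below -0.09 rad).
It fails at once if a bystander is moved by more than 25 mm (distance of any of vial, dish, spool, driver, tray, tweezers from where it was at the start of the episode above 0.025 m).
It also fails if it takes over 72 s, if anything falls off the work surface, if the arm or the gripper's body presses on something with over 40 N, if the wrist force passes 120 N, or if a joint passes its speed limit or range.

## Working session

There is one attempt and no reset: what is moved stays moved. The work goes in short steps, Python scripts to look and compute and a tool call to move; the robot and the scene stay as the last step left them, time stands still between calls to the robot, and variables do not carry over. Pictures are saved under pics/ and viewed, at most 10 in all, crops included, and the job is handed in when it is done.

Besides the shell and the picture viewer there is one more tool, called after ">>>" as name(argument=value, ...), one argument or row to a line, values as JSON. jog_arm: Moves the arm, as the interface text tells. Its arguments: {"type":"object","properties":{"deltas":{"type":"array","items":{"type":"array","items":{"type":"array","items":{"type":"number"}}}},"force":{"type":"number"}},"required":["deltas"]}

```bash
mkdir -p pics
cat > h.py <<'E'
import numpy as np,cv2
from workcell import arm,eyes,ticket
def snap(n,f):
    im=eyes.get_image(n); cv2.imwrite('pics/'+f,cv2.cvtColor(np.array(im['pixels']),cv2.COLOR_RGB2BGR)); return im
def ray(im,u,v,z):
    W=np.array(im['world_to_cam']);R=W[:3,:3];c=-R.T@W[:3,3]
    d=R.T@np.array([(u-im['cx'])/im['fx'],-(v-im['cy'])/im['fy'],-1]); return c+d*(z-c[2])/d[2]
E
python3 - <<'E'
from h import *
import pickle
for n in('top','scene'):
    im=snap(n,n+'0.png');pickle.dump({k:im[k] for k in im if k!='pixels'},open(n+'.pkl','wb'));print({k:np.round(im[k],3).tolist() for k in im if k!='pixels'})
print(arm.read_state())
E
```

```text
{'fx': 405.297, 'fy': 405.297, 'cx': 324.441, 'cy': 192.493, 'world_to_cam': [[-0.025, -0.999, -0.033, 0.059], [0.991, -0.029, 0.132, -0.626], [-0.133, -0.029, 0.991, -0.923], [0.0, 0.0, 0.0, 1.0]]}
{'fx': 436.288, 'fy': 436.288, 'cx': 318.79, 'cy': 203.332, 'world_to_cam': [[0.844, 0.536, -0.002, -0.543], [-0.327, 0.518, 0.791, 0.139], [0.425, -0.667, 0.612, -1.24], [0.0, 0.0, 0.0, 1.0]]}
{'t': 0.1, 'joint_pos': array([-1.32021467,  0.41180027, -0.01272533,  1.59695698,  0.00557485,
        1.13432268, -0.08218981]), 'joint_velocities': array([-8.01469261e-04, -2.99119734e-03,  7.56948741e-05, -1.18845795e-03,
       -1.27349086e-03,  5.64279000e-05, -9.71663299e-04]), 'effort': array([ 3.21181804e-03, -6.01826406e+01,  6.84746560e-01, -3.00095630e+01,
        1.41108851e-02,  6.29430506e-03, -1.49621985e-05]), 'eef_pos': array([0.19576075, 0.59307437, 0.23055071]), 'orientation': array([-4.98542801e-01, -3.10162409e+00,  2.26772185e-03]), 'wrist_force': array([-0.18379809,  0.21207885,  0.18154199]), 'moment': array([ 0.00595866, -0.01209286,  0.02465694]), 'finger_force': 0.0, 'grip_width': 0.0856526768030257}
```

View pics/top0.png

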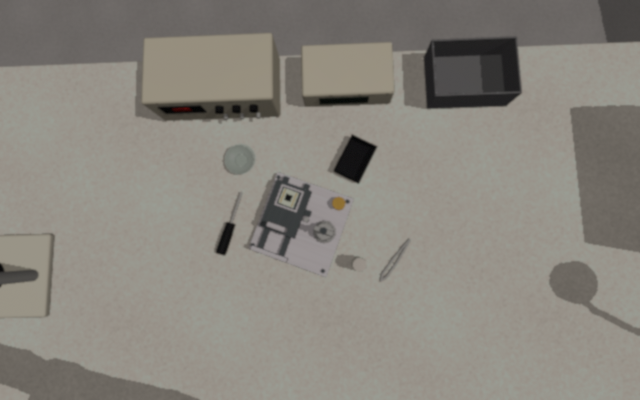

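View pics/scene0.png

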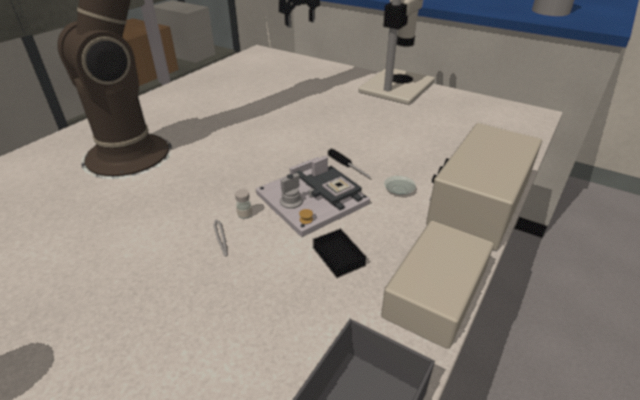

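The top view shows the stage around (300,225), with the knob near (322,231), the tile near (288,197) and the handle near (277,227). I'll enlarge both views.

Run:
```python
import cv2
a=cv2.imread('pics/top0.png')[165:285,230:370]
b=cv2.imread('pics/scene0.png')[145:240,235:385]
cv2.imwrite('pics/c1.png',cv2.resize(a,None,fx=5,fy=5,interpolation=cv2.INTER_CUBIC))
cv2.imwrite('pics/c2.png',cv2.resize(b,None,fx=5,fy=5,interpolation=cv2.INTER_CUBIC))
```

```text
(no output)
```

View pics/c1.png

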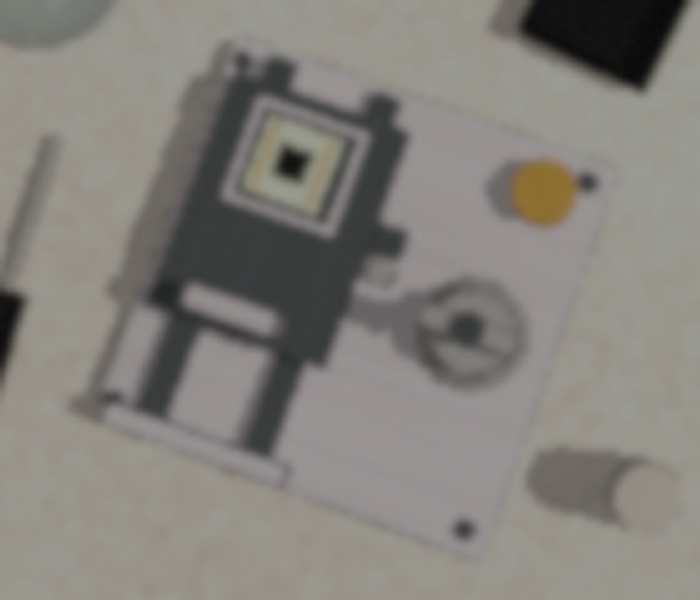

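View pics/c2.png

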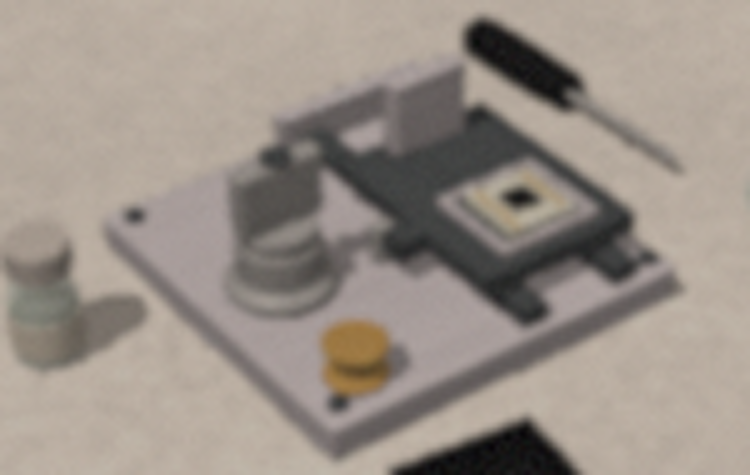

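The top crop gives plate corners at about (228,40), (612,168), (480,560), the knob dot at (465,328) and the handle at (230,310). The scene crop gives plate corners at (105,222), (335,432), (680,280), the knob top at (275,160) and the handle top at (425,72). I'll fit the stage pose to both.

```bash
cat > fit.py <<'E'
from h import *
import pickle
from scipy.optimize import least_squares
C={n:pickle.load(open(n+'.pkl','rb')) for n in('top','scene')}
P=[('top',228,40,80,90,20),('top',612,168,80,-110,20),('top',480,560,-120,-110,20),('top',465,328,-20,-70,92),('top',230,310,-48,35,87),
('scene',335,432,80,-110,20),('scene',105,222,-120,-110,20),('scene',680,278,80,90,20),('scene',275,160,-20,-70,92),('scene',425,72,-48,35,87)]
off={'top':(230,165),'scene':(235,145)}
def proj(n,p):
    W=np.array(C[n]['world_to_cam']);q=W[:3,:3]@p+W[:3,3]
    return np.array([C[n]['cx']-C[n]['fx']*q[0]/q[2],C[n]['cy']+C[n]['fy']*q[1]/q[2]])
def w(s,x,y,z):
    c,k=np.cos(s[2]),np.sin(s[2]);return np.array([s[0]+c*x-k*y,s[1]+k*x+c*y,z])
def res(s): return np.concatenate([proj(n,w(s,x/1e3,y/1e3,z/1e3))-np.array([u,v])/5-np.array(off[n])+.4 for n,u,v,x,y,z in P])
s=least_squares(res,[.55,.1,-.3],loss='soft_l1').x
print(s,np.round(res(s).reshape(-1,2),1).tolist())
for nm,p in dict(knob=(-.02,-.07,.079),handle=(-.048,.035,.075)).items(): print(nm,w(s,*p))
from scipy.spatial.transform import Rotation as R
M=R.from_rotvec(arm.read_state()['orientation']).as_matrix(); print('tool y',M[:,1],'deg',np.degrees(np.arctan2(M[1,1],M[0,1])),'stage yaw',np.degrees(s[2]))
E
python3 fit.py
```

```text
[ 0.57973185  0.10536795 -0.36024786] [[0.7, -1.2], [0.9, -0.6], [0.2, 0.2], [0.1, -0.1], [-0.8, -0.0], [0.2, -0.2], [-0.6, -1.0], [-0.5, -2.7], [0.3, -0.1], [-0.1, -0.7]]
knob [0.53634023 0.04691141 0.079     ]
handle [0.54715071 0.15504158 0.075     ]
tool y [ 0.31337542  0.94962821 -0.00145026] deg 71.73721288966365 stage yaw -20.640682125105105
```

>>> jog_arm(
  deltas=[
    [[45, 0.071, -0.114, 0, -0.0963], [45, 0.071, -0.114, 0, -0.0963], [45, 0.071, -0.114, 0, -0.0963], [45, 0.071, -0.114, 0, -0.0963], [45, 0.071, -0.114, 0, -0.0963], [45, 0.071, -0.114, 0, -0.0963], [45, 0.071, -0.114, 0, -0.0963], [45, 0.071, -0.114, 0, -0.0963]],
  ],
  force=25,
)

```text
t: 1.1
eef_pos: [0.3668, 0.3186, 0.2311]
orientation: [-1.681, -2.654, 0.0]
wrist_force: [0.6, 0.7, -0.7]
grip_width: 0.0449
finger_force: 0.0
```

>>> jog_arm(
  deltas=[
    [[45, 0.071, -0.114, 0, -0.0963], [45, 0.071, -0.114, 0, -0.0963], [45, 0.071, -0.114, 0, -0.0963], [45, 0.071, -0.114, 0, -0.0963], [45, 0.071, -0.114, 0, -0.0963], [45, 0.071, -0.114, -0.05, -0.0963], [45, 0.071, -0.114, -0.1, -0.0963], [45, 0.071, -0.114, -0.05, -0.0963]],
  ],
)

```text
t: 2.1
eef_pos: [0.5364, 0.0453, 0.1698]
orientation: [-2.587, -1.782, 0.003]
wrist_force: [-0.4, 1.4, 0.0]
grip_width: 0.0453
finger_force: 0.0
```

```bash
cat >> h.py <<'E'
from scipy.spatial.transform import Rotation as R
def st():
    s=arm.read_state();M=R.from_rotvec(s['orientation']).as_matrix()
    print('t%.2f'%s['t'],'p',np.round(s['eef_pos'],4),'ang %.2f'%np.degrees(np.arctan2(M[1,1],M[0,1])),'F',np.round(s['wrist_force'],2),'M',np.round(s['moment'],3),'w %.4f'%s['grip_width'],'ff',np.round(s['finger_force'],1),'j7 %.2f'%s['joint_pos'][6])
E
python3 -c "
from h import *
st();snap('top','t1.png')
a=cv2.imread('pics/t1.png')[165:285,230:370];b=cv2.imread('pics/t1.png')
im=snap('scene','s1.png');b=cv2.imread('pics/s1.png')[100:240,210:385]
cv2.imwrite('pics/c3.png',np.hstack([cv2.resize(x,(400,400),interpolation=cv2.INTER_CUBIC) for x in(a,b)]))"
```

```text
t2.10 p [0.5364 0.0453 0.1698] ang -20.88 F [-0.35  1.44  0.04] M [ 0.061 -0.013 -0.031] w 0.0453 ff 0.0 j7 -0.32
```

View pics/c3.png

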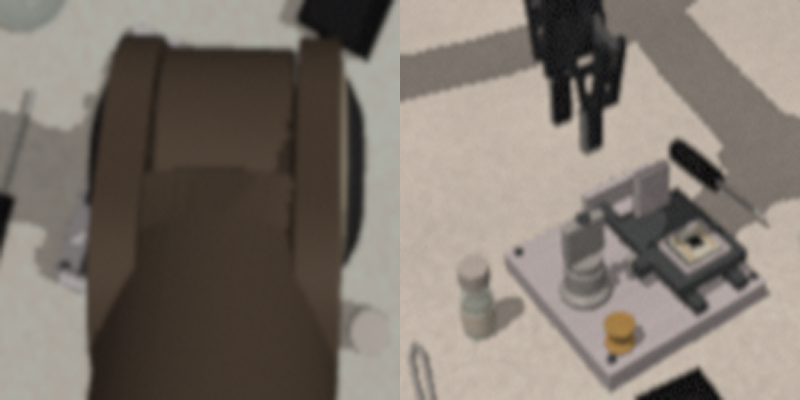

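The right half of the crop shows the open fingers straight above the knob, so I'm descending.

>>> jog_arm(
  deltas=[
    [[45, 0, 0.003, -0.06, 0.002], [45, 0, 0.002, -0.06, 0.002], [45, 0, 0, -0.06, 0], [45, 0, 0, -0.06, 0], [45, 0, 0, -0.06, 0], [45, 0, 0, -0.045, 0], [45, 0, 0, 0, 0], [45, 0, 0, 0, 0]],
  ],
  force=20,
)

```text
t: 3.2
eef_pos: [0.537, 0.0477, 0.0681]
orientation: [2.581, 1.791, 0.001]
wrist_force: [0.2, -0.7, 0.3]
grip_width: 0.045
finger_force: 0.0
```

```bash
python3 -c "
from h import *
st();im=snap('scene','s2.png');b=cv2.imread('pics/s2.png')[120:230,235:345]
cv2.imwrite('pics/c4.png',cv2.resize(b,(550,550),interpolation=cv2.INTER_CUBIC))"
```

```text
t3.20 p [0.537  0.0477 0.0681] ang -20.49 F [ 0.18 -0.67  0.3 ] M [-0.007  0.058  0.019] w 0.0450 ff 0.0 j7 -0.22
```

View pics/c4.png

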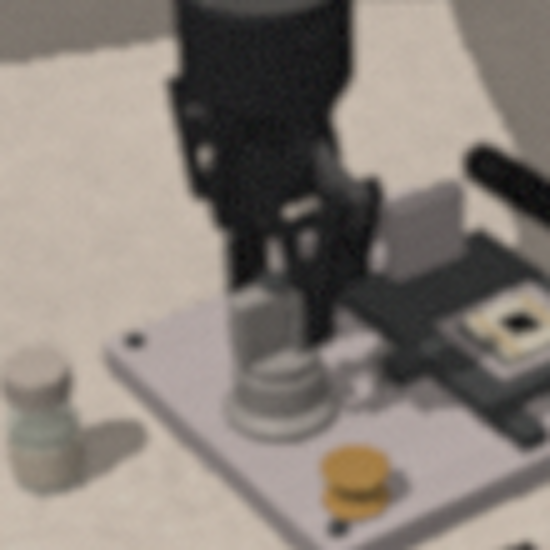

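The crop shows the wing at about (265,320), with the right finger covering its right end (310–330, 320). I'll check this against the projected finger tips.

```bash
cat >> fit.py <<'E'
print('---')
p=arm.read_state()['eef_pos']
S=lambda q:np.round((proj('scene',q)-[235,120])*5)
print('tcp',S(p))
for sx in(-1,1):
  d=np.array([.937,-.35,0])*sx; e=np.array([.35,.937,0])
  print('inner tip edges',[S(p+d*.0225+k*e*.011+[0,0,.006]) for k in(-1,1)],'outer',[S(p+d*.034+k*e*.011+[0,0,.006]) for k in(-1,1)])
for y in(-.093,-.047): print('wing end top',[S(w(s,x,y,.092)) for x in(-.026,-.014)],'bot',S(w(s,-.014,y,.056)))
E
python3 fit.py | sed '1,/---/d'
```

```text
tcp [279. 325.]
inner tip edges [array([232., 300.]), array([271., 284.])] outer [array([218., 289.]), array([257., 273.])]
inner tip edges [array([287., 346.]), array([327., 328.])] outer [array([301., 358.]), array([342., 340.])]
wing end top [array([225., 294.]), array([239., 306.])] bot [243. 371.]
wing end top [array([309., 260.]), array([324., 271.])] bot [326. 335.]
```

The projection matches the picture, so I'm closing.

>>> jog_arm(
  deltas=[
    [[24, 0, 0, -0.004, 0], [24, 0, 0, 0, 0], [20, 0, 0, 0, 0], [16, 0, 0, 0, 0], [12, 0, 0, 0, 0], [8, 0, 0, 0, 0], [5, 0, 0, 0, 0], [5, 0, 0, 0, 0]],
  ],
  force=20,
)

```text
t: 4.25
eef_pos: [0.5371, 0.0477, 0.0668]
orientation: [2.58, 1.791, 0.001]
wrist_force: [2.6, -1.4, 0.3]
grip_width: 0.0116
finger_force: 20.5
```

```bash
python3 -c "
from h import *
st()"
```

```text
t4.25 p [0.5371 0.0477 0.0668] ang -20.48 F [ 2.63 -1.39  0.31] M [-0.184 -0.488  0.057] w 0.0116 ff 20.5 j7 -0.22
```

>>> jog_arm(
  deltas=[
    [[5, 0, 0, 0, 0], [5, 0, 0, 0, 0], [5, 0, 0, 0, 0.022], [5, 0, 0, 0, 0.022], [5, 0, 0, 0, 0], [5, 0, 0, 0, 0], [5, 0, 0, 0, 0], [5, 0, 0, 0, 0]],
  ],
  force=60,
)

```text
t: 5.25
eef_pos: [0.537, 0.0478, 0.0669]
orientation: [2.538, 1.851, 0.001]
wrist_force: [1.7, -0.7, 5.6]
grip_width: 0.0109
finger_force: 62.0
```

```bash
cat >> h.py <<'E'
def av(n=3):
    m=[];f=[]
    for i in range(n):
        if i: eyes.get_image('top')
        s=arm.read_state(); m.append(s['moment'][2]);f.append(s['wrist_force'])
    print('Mz',np.round(m,3),'mean %.3f'%np.mean(m),'F',np.round(np.mean(f,0),1)); st()
E
python3 -c "
from h import *
av()"
```

```text
Mz [ 0.034  0.031 -0.019] mean 0.016 F [ 2.3 -1.4  5.3]
t5.35 p [0.537  0.0477 0.0668] ang -17.79 F [ 2.26 -1.47  5.  ] M [-0.215 -0.44  -0.019] w 0.0114 ff 62.0 j7 -0.18
```

>>> jog_arm(
  deltas=[
    [[5, 0, 0, 0, 0.022], [5, 0, 0, 0, 0.022], [5, 0, 0, 0, 0], [5, 0, 0, 0, 0], [5, 0, 0, 0, 0], [5, 0, 0, 0, 0], [5, 0, 0, 0, 0], [5, 0, 0, 0, 0]],
  ],
)

```text
t: 6.35
eef_pos: [0.537, 0.0478, 0.0669]
orientation: [2.494, 1.909, 0.001]
wrist_force: [1.5, -1.5, 6.0]
grip_width: 0.0109
finger_force: 62.1
```

```bash
python3 -c "
from h import *
av()"
```

```text
Mz [0.108 0.088 0.004] mean 0.067 F [ 1.8 -1.4  5.5]
t6.45 p [0.5369 0.0478 0.0669] ang -15.14 F [ 2.06 -1.45  5.46] M [-0.235 -0.437  0.004] w 0.0111 ff 62.1 j7 -0.15
```

>>> jog_arm(
  deltas=[
    [[5, 0, 0, 0, 0.022], [5, 0, 0, 0, 0.022], [5, 0, 0, 0, 0], [5, 0, 0, 0, 0], [5, 0, 0, 0, 0], [5, 0, 0, 0, 0], [5, 0, 0, 0, 0], [5, 0, 0, 0, 0]],
  ],
)

```text
t: 7.45
eef_pos: [0.5368, 0.0478, 0.0669]
orientation: [2.45, 1.966, 0.001]
wrist_force: [1.7, -1.7, 7.2]
grip_width: 0.011
finger_force: 62.1
```

```bash
python3 -c "
from h import *
av(5)"
```

```text
Mz [0.06  0.078 0.087 0.072 0.099] mean 0.079 F [ 1.9 -1.2  6.3]
t7.65 p [0.5369 0.0478 0.0669] ang -12.50 F [ 1.48 -1.32  5.76] M [-0.307 -0.324  0.099] w 0.0110 ff 62.1 j7 -0.11
```

>>> jog_arm(
  deltas=[
    [[5, 0, 0, 0, 0.022], [5, 0, 0, 0, 0.022], [5, 0, 0, 0, 0], [5, 0, 0, 0, 0], [5, 0, 0, 0, 0], [5, 0, 0, 0, 0], [5, 0, 0, 0, 0], [5, 0, 0, 0, 0]],
  ],
)

```text
t: 8.65
eef_pos: [0.5368, 0.0478, 0.0669]
orientation: [2.404, 2.022, 0.0]
wrist_force: [0.8, -0.4, 6.1]
grip_width: 0.011
finger_force: 62.2
```

```bash
sed -i "s/print('Mz'/print('tau7 %.3f'%s['effort'][6],'Mz'/" h.py; python3 -c "
from h import *
av(5)"
```

```text
tau7 -0.019 Mz [ 0.046  0.024  0.057  0.027 -0.004] mean 0.030 F [ 1.  -0.9  6. ]
t8.85 p [0.5368 0.0478 0.0668] ang -9.86 F [ 2.36 -1.25  5.85] M [-0.246 -0.309 -0.004] w 0.0107 ff 62.2 j7 -0.07
```

>>> jog_arm(
  deltas=[
    [[5, 0, 0, 0, 0.022], [5, 0, 0, 0, 0.022], [5, 0, 0, 0, 0], [5, 0, 0, 0, 0], [5, 0, 0, 0, 0], [5, 0, 0, 0, 0], [5, 0, 0, 0, 0], [5, 0, 0, 0, 0]],
  ],
)

```text
t: 9.85
eef_pos: [0.5367, 0.0478, 0.0669]
orientation: [-2.357, -2.077, -0.0]
wrist_force: [2.1, -0.8, 5.7]
grip_width: 0.0106
finger_force: 62.2
```

```bash
python3 -c "
from h import *
av(5)"
```

```text
tau7 -0.029 Mz [ 0.015  0.05  -0.001  0.013 -0.009] mean 0.014 F [ 1.4 -0.9  6.4]
t10.05 p [0.5367 0.0478 0.0668] ang -7.23 F [ 1.67 -1.06  6.84] M [-0.268 -0.245 -0.009] w 0.0110 ff 62.2 j7 -0.03
```

>>> jog_arm(
  deltas=[
    [[5, 0, 0, 0, 0.022], [5, 0, 0, 0, 0.022], [5, 0, 0, 0, 0], [5, 0, 0, 0, 0], [5, 0, 0, 0, 0], [5, 0, 0, 0, 0], [5, 0, 0, 0, 0], [5, 0, 0, 0, 0]],
  ],
)

```text
t: 11.05
eef_pos: [0.5366, 0.0478, 0.0668]
orientation: [-2.309, -2.13, -0.0]
wrist_force: [0.5, -1.3, 7.0]
grip_width: 0.0108
finger_force: 62.2
```

```bash
python3 -c "
from h import *
av(4)"
```

```text
tau7 0.081 Mz [-0.089 -0.049 -0.057 -0.089] mean -0.071 F [ 0.9 -1.1  6.8]
t11.20 p [0.5366 0.0478 0.0669] ang -4.60 F [ 1.1  -0.78  6.35] M [-0.218 -0.127 -0.089] w 0.0105 ff 62.2 j7 0.00
```

Bind reached counter-clockwise near -5°. I'll lean slightly more and hold.

>>> jog_arm(
  deltas=[
    [[5, 0, 0, 0, 0.014], [5, 0, 0, 0, 0], [5, 0, 0, 0, 0], [5, 0, 0, 0, 0], [5, 0, 0, 0, 0], [5, 0, 0, 0, 0], [5, 0, 0, 0, 0], [5, 0, 0, 0, 0]],
  ],
)

```text
t: 12.2
eef_pos: [0.5366, 0.0478, 0.0668]
orientation: [-2.293, -2.147, -0.0]
wrist_force: [0.9, -0.7, 6.9]
grip_width: 0.0106
finger_force: 62.3
```

```bash
python3 -c "
from h import *
av(4)"
```

```text
tau7 0.111 Mz [-0.163 -0.109 -0.093 -0.117] mean -0.120 F [ 0.8 -0.4  6.8]
t12.35 p [0.5366 0.0478 0.0668] ang -3.77 F [ 1.09 -0.39  6.83] M [-0.221 -0.163 -0.117] w 0.0107 ff 62.3 j7 0.02
```

>>> jog_arm(
  deltas=[
    [[5, 0, 0, 0, 0.014], [5, 0, 0, 0, 0], [5, 0, 0, 0, 0], [5, 0, 0, 0, 0], [5, 0, 0, 0, 0], [5, 0, 0, 0, 0], [5, 0, 0, 0, 0], [5, 0, 0, 0, 0]],
  ],
)

```text
t: 13.35
eef_pos: [0.5366, 0.0478, 0.0669]
orientation: [-2.277, -2.164, -0.0]
wrist_force: [0.6, -0.7, 8.2]
grip_width: 0.0107
finger_force: 62.3
```

```bash
python3 -c "
from h import *
av(4)"
```

```text
tau7 0.153 Mz [-0.134 -0.157 -0.203 -0.189] mean -0.171 F [ 0.6 -1.   7.5]
t13.50 p [0.5365 0.0478 0.0668] ang -2.93 F [ 0.68 -0.87  7.19] M [-0.334 -0.08  -0.189] w 0.0109 ff 62.3 j7 0.03
```

>>> jog_arm(
  deltas=[
    [[5, 0, 0, 0, 0.01], [5, 0, 0, 0, 0], [5, 0, 0, 0, 0], [5, 0, 0, 0, 0], [5, 0, 0, 0, 0], [5, 0, 0, 0, 0], [5, 0, 0, 0, 0], [5, 0, 0, 0, 0]],
  ],
)

```text
t: 14.5
eef_pos: [0.5365, 0.0478, 0.0668]
orientation: [-2.266, -2.175, -0.0]
wrist_force: [0.5, -1.2, 6.7]
grip_width: 0.0112
finger_force: 62.3
```

```bash
python3 -c "
from h import *
av(3)"
```

```text
tau7 0.194 Mz [-0.239 -0.224 -0.17 ] mean -0.211 F [ 1.1 -0.9  7.1]
t14.60 p [0.5365 0.0478 0.0668] ang -2.34 F [ 1.33 -0.97  7.17] M [-0.221 -0.066 -0.17 ] w 0.0107 ff 62.3 j7 0.04
```

>>> jog_arm(
  deltas=[
    [[5, 0, 0, 0, -0.0775], [5, 0, 0, 0, -0.0775], [5, 0, 0, 0, -0.0775], [5, 0, 0, 0, -0.0775], [5, 0, 0, 0, -0.03], [5, 0, 0, 0, -0.025], [5, 0, 0, 0, 0], [5, 0, 0, 0, 0]],
  ],
)

```text
t: 15.6
eef_pos: [0.5372, 0.0477, 0.0669]
orientation: [2.638, 1.705, 0.002]
wrist_force: [3.0, -1.8, 5.3]
grip_width: 0.0108
finger_force: 62.0
```

```bash
python3 -c "
from h import *
av(3)"
```

```text
tau7 0.040 Mz [-0.006 -0.042 -0.045] mean -0.031 F [ 2.7 -1.4  5.6]
t15.70 p [0.5373 0.0477 0.0669] ang -24.24 F [ 2.16 -1.08  5.67] M [-0.342 -0.653 -0.045] w 0.0106 ff 62.0 j7 -0.27
```

>>> jog_arm(
  deltas=[
    [[5, 0, 0, 0, -0.03], [5, 0, 0, 0, -0.03], [5, 0, 0, 0, 0], [5, 0, 0, 0, 0], [5, 0, 0, 0, 0], [5, 0, 0, 0, 0], [5, 0, 0, 0, 0], [5, 0, 0, 0, 0]],
  ],
)

```text
t: 16.7
eef_pos: [0.5373, 0.0476, 0.0669]
orientation: [2.691, 1.619, 0.002]
wrist_force: [4.5, -1.7, 4.7]
grip_width: 0.0109
finger_force: 62.1
```

```bash
python3 -c "
from h import *
av(3)"
```

```text
tau7 0.049 Mz [-0.017 -0.071 -0.018] mean -0.036 F [ 4.  -2.   5.3]
t16.80 p [0.5373 0.0476 0.0669] ang -27.94 F [ 3.78 -2.33  5.53] M [-0.442 -0.855 -0.018] w 0.0111 ff 62.1 j7 -0.33
```

>>> jog_arm(
  deltas=[
    [[5, 0, 0, 0, -0.03], [5, 0, 0, 0, -0.03], [5, 0, 0, 0, 0], [5, 0, 0, 0, 0], [5, 0, 0, 0, 0], [5, 0, 0, 0, 0], [5, 0, 0, 0, 0], [5, 0, 0, 0, 0]],
  ],
)

```text
t: 17.8
eef_pos: [0.5374, 0.0476, 0.0668]
orientation: [2.741, 1.533, 0.002]
wrist_force: [5.0, -1.7, 5.2]
grip_width: 0.0107
finger_force: 62.0
```

```bash
python3 -c "
from h import *
av(3)"
```

```text
tau7 0.035 Mz [-0.048 -0.014 -0.065] mean -0.042 F [ 5.2 -2.6  5.3]
t17.90 p [0.5374 0.0476 0.0669] ang -31.58 F [ 5.24 -2.29  5.46] M [-0.471 -0.956 -0.065] w 0.0109 ff 62.0 j7 -0.38
```

>>> jog_arm(
  deltas=[
    [[5, 0, 0, 0, -0.03], [5, 0, 0, 0, -0.03], [5, 0, 0, 0, 0], [5, 0, 0, 0, 0], [5, 0, 0, 0, 0], [5, 0, 0, 0, 0], [5, 0, 0, 0, 0], [5, 0, 0, 0, 0]],
  ],
)

```text
t: 18.9
eef_pos: [0.5375, 0.0475, 0.0668]
orientation: [2.788, 1.446, 0.002]
wrist_force: [4.8, -1.6, 5.2]
grip_width: 0.0111
finger_force: 62.0
```

```bash
python3 -c "
from h import *
av(3)"
```

```text
tau7 0.028 Mz [-0.088  0.015 -0.047] mean -0.040 F [ 5.4 -2.3  4.7]
t19.00 p [0.5375 0.0475 0.0669] ang -35.18 F [ 5.51 -2.55  4.51] M [-0.509 -1.038 -0.047] w 0.0111 ff 62.0 j7 -0.43
```

>>> jog_arm(
  deltas=[
    [[5, 0, 0, 0, -0.03], [5, 0, 0, 0, -0.03], [5, 0, 0, 0, 0], [5, 0, 0, 0, 0], [5, 0, 0, 0, 0], [5, 0, 0, 0, 0], [5, 0, 0, 0, 0], [5, 0, 0, 0, 0]],
  ],
)

```text
t: 20.0
eef_pos: [0.5376, 0.0475, 0.0669]
orientation: [2.832, 1.358, 0.002]
wrist_force: [5.3, -2.7, 4.7]
grip_width: 0.0109
finger_force: 61.9
```

```bash
python3 -c "
from h import *
av(3)"
```

```text
tau7 -0.063 Mz [0.037 0.032 0.101] mean 0.057 F [ 5.7 -2.7  4.7]
t20.10 p [0.5376 0.0475 0.0669] ang -38.77 F [ 6.18 -3.01  4.71] M [-0.581 -1.122  0.101] w 0.0108 ff 61.9 j7 -0.48
```

Bind reached on the clockwise side near -37°. I'll lean on it.

>>> jog_arm(
  deltas=[
    [[5, 0, 0, 0, -0.016], [5, 0, 0, 0, -0.016], [5, 0, 0, 0, 0], [5, 0, 0, 0, 0], [5, 0, 0, 0, 0], [5, 0, 0, 0, 0], [5, 0, 0, 0, 0], [5, 0, 0, 0, 0]],
  ],
)

```text
t: 21.1
eef_pos: [0.5377, 0.0474, 0.0669]
orientation: [2.854, 1.31, 0.002]
wrist_force: [5.9, -2.5, 4.6]
grip_width: 0.0109
finger_force: 61.9
```

```bash
python3 -c "
from h import *
av(3)"
```

```text
tau7 -0.147 Mz [0.202 0.154 0.132] mean 0.163 F [ 5.5 -2.7  4.4]
t21.20 p [0.5377 0.0474 0.0669] ang -40.68 F [ 6.24 -2.9   3.67] M [-0.557 -1.222  0.132] w 0.0112 ff 61.9 j7 -0.51
```

>>> jog_arm(
  deltas=[
    [[5, 0, 0, 0, 0.135], [5, 0, 0, 0, 0.15], [5, 0, 0, 0, 0.15], [5, 0, 0, 0, 0.15], [5, 0, 0, 0, 0.025], [5, 0, 0, 0, 0.025], [5, 0, 0, 0, 0], [5, 0, 0, 0, 0]],
  ],
)

```text
t: 22.2
eef_pos: [0.5365, 0.0479, 0.0668]
orientation: [-2.271, -2.17, 0.0]
wrist_force: [1.2, -0.8, 8.2]
grip_width: 0.0111
finger_force: 62.5
```

```bash
python3 -c "
from h import *
av(4)"
```

```text
tau7 0.116 Mz [-0.13  -0.139 -0.155 -0.123] mean -0.137 F [ 1.8 -1.3  8.1]
t22.35 p [0.5365 0.0479 0.0668] ang -2.59 F [ 1.24 -1.02  8.67] M [-0.335 -0.333 -0.123] w 0.0107 ff 62.5 j7 0.03
```

>>> jog_arm(
  deltas=[
    [[5, 0, 0, 0, 0.018], [5, 0, 0, 0, 0], [5, 0, 0, 0, 0], [5, 0, 0, 0, 0], [5, 0, 0, 0, 0], [5, 0, 0, 0, 0], [5, 0, 0, 0, 0], [5, 0, 0, 0, 0]],
  ],
)

```text
t: 23.35
eef_pos: [0.5365, 0.0479, 0.0668]
orientation: [-2.25, -2.191, 0.0]
wrist_force: [1.5, -1.1, 7.5]
grip_width: 0.0109
finger_force: 62.5
```

```bash
python3 -c "
from h import *
av(4)"
```

```text
tau7 0.166 Mz [-0.206 -0.101 -0.15  -0.203] mean -0.165 F [ 1.9 -1.7  8.2]
t23.50 p [0.5364 0.0479 0.0668] ang -1.51 F [ 1.84 -1.48  8.72] M [-0.377 -0.272 -0.203] w 0.0107 ff 62.5 j7 0.05
```

>>> jog_arm(
  deltas=[
    [[5, 0, 0, 0, -0.15], [5, 0, 0, 0, -0.15], [5, 0, 0, 0, -0.15], [5, 0, 0, 0, -0.15], [5, 0, 0, 0, -0.035], [5, 0, 0, 0, -0.035], [5, 0, 0, 0, 0], [5, 0, 0, 0, 0]],
  ],
)

```text
t: 24.5
eef_pos: [0.5377, 0.0473, 0.0669]
orientation: [2.865, 1.285, 0.002]
wrist_force: [6.1, -2.9, 4.3]
grip_width: 0.0109
finger_force: 61.9
```

```bash
python3 -c "
from h import *
av(4)"
```

```text
tau7 -0.155 Mz [0.11  0.162 0.211 0.18 ] mean 0.166 F [ 5.7 -2.8  4.2]
t24.65 p [0.5377 0.0473 0.0669] ang -41.71 F [ 5.78 -2.58  3.73] M [-0.544 -1.201  0.18 ] w 0.0108 ff 61.9 j7 -0.52
```

>>> jog_arm(
  deltas=[
    [[5, 0, 0, 0, -0.008], [5, 0, 0, 0, 0], [5, 0, 0, 0, 0], [5, 0, 0, 0, 0], [5, 0, 0, 0, 0], [5, 0, 0, 0, 0], [5, 0, 0, 0, 0], [5, 0, 0, 0, 0]],
  ],
)

```text
t: 25.65
eef_pos: [0.5377, 0.0473, 0.0669]
orientation: [2.871, 1.273, 0.003]
wrist_force: [5.4, -3.2, 4.2]
grip_width: 0.0107
finger_force: 61.9
```

```bash
python3 -c "
from h import *
av(4)"
```

```text
tau7 -0.193 Mz [0.219 0.171 0.14  0.17 ] mean 0.175 F [ 5.5 -3.4  4.4]
t25.80 p [0.5377 0.0474 0.0669] ang -42.18 F [ 5.08 -3.58  4.27] M [-0.562 -1.195  0.17 ] w 0.0108 ff 61.9 j7 -0.53
```

Next is the fifth lean, counter-clockwise to about -0.9°.

>>> jog_arm(
  deltas=[
    [[5, 0, 0, 0, 0.15], [5, 0, 0, 0, 0.15], [5, 0, 0, 0, 0.15], [5, 0, 0, 0, 0.15], [5, 0, 0, 0, 0.045], [5, 0, 0, 0, 0.045], [5, 0, 0, 0, 0], [5, 0, 0, 0, 0]],
  ],
)

```text
t: 26.8
eef_pos: [0.5364, 0.0479, 0.0668]
orientation: [-2.236, -2.206, 0.0]
wrist_force: [1.2, -1.6, 8.4]
grip_width: 0.0107
finger_force: 62.5
```

>>> jog_arm(
  deltas=[
    [[5, 0, 0, 0, 0], [5, 0, 0, 0, 0], [5, 0, 0, 0, 0], [5, 0, 0, 0, 0], [5, 0, 0, 0, 0], [5, 0, 0, 0, 0], [5, 0, 0, 0, 0], [5, 0, 0, 0, 0]],
  ],
)

```text
t: 27.8
eef_pos: [0.5365, 0.0479, 0.0668]
orientation: [-2.236, -2.206, 0.0]
wrist_force: [2.8, -1.4, 8.6]
grip_width: 0.0108
finger_force: 62.5
```

```bash
python3 -c "
from h import *
av(4)"
```

```text
tau7 -0.051 Mz [0.062 0.062 0.064 0.035] mean 0.056 F [ 1.7 -1.3  8.9]
t27.95 p [0.5365 0.0479 0.0668] ang -0.77 F [ 0.67 -1.38  9.08] M [-0.353 -0.321  0.035] w 0.0113 ff 62.5 j7 0.06
```

>>> jog_arm(
  deltas=[
    [[5, 0, 0, 0, 0.025], [5, 0, 0, 0, 0.025], [5, 0, 0, 0, 0], [5, 0, 0, 0, 0], [5, 0, 0, 0, 0], [5, 0, 0, 0, 0], [5, 0, 0, 0, 0], [5, 0, 0, 0, 0]],
  ],
)

```text
t: 28.95
eef_pos: [0.5364, 0.0479, 0.0668]
orientation: [-2.177, -2.264, 0.0]
wrist_force: [1.3, -1.3, 9.4]
grip_width: 0.0107
finger_force: 62.6
```

```bash
python3 -c "
from h import *
av(3)"
```

```text
tau7 -0.053 Mz [0.02  0.013 0.039] mean 0.024 F [ 0.9 -1.7  9.1]
t29.05 p [0.5364 0.0479 0.0668] ang 2.23 F [ 0.57 -1.96  8.73] M [-0.382 -0.231  0.039] w 0.0110 ff 62.6 j7 0.10
```

It is free. I'll turn the knob open to about 1.03 rad.

>>> jog_arm(
  deltas=[
    [[5, 0, 0, 0, 0.05], [5, 0, 0, 0, 0.09], [5, 0, 0, 0, 0.1], [5, 0, 0, 0, 0.1], [5, 0, 0, 0, 0.1], [5, 0, 0, 0, 0.1], [5, 0, 0, 0, 0.06], [5, 0, 0, 0, 0]],
  ],
)

```text
t: 30.05
eef_pos: [0.5352, 0.0474, 0.0668]
orientation: [-1.37, -2.825, 0.002]
wrist_force: [-3.1, -2.3, 13.6]
grip_width: 0.0111
finger_force: 63.1
```

```bash
python3 -c "
from h import *
av(4)"
```

```text
tau7 -0.040 Mz [0.109 0.015 0.103 0.075] mean 0.076 F [-3.  -2.6 12.9]
t30.20 p [0.5352 0.0475 0.0668] ang 38.22 F [-3.48 -2.83 12.43] M [-0.638  0.412  0.075] w 0.0112 ff 63.1 j7 0.62
```

>>> jog_arm(
  deltas=[
    [[20, 0, 0, 0, 0], [35, 0, 0, 0, 0], [45, 0, 0, 0, 0], [45, 0, 0, 0, 0], [45, 0, 0, 0.05, 0], [45, 0, 0, 0.1, 0], [45, 0, 0, 0.1, 0], [45, 0, 0, 0.1, 0]],
  ],
  force=25,
)

```text
t: 31.2
eef_pos: [0.5368, 0.0477, 0.1737]
orientation: [1.369, 2.827, 0.001]
wrist_force: [0.3, -0.4, -0.6]
grip_width: 0.0449
finger_force: 0.0
```

>>> jog_arm(
  deltas=[
    [[40, 0.006, 0.05, 0, -0.14], [40, 0.006, 0.05, 0, -0.14], [40, 0.006, 0.05, 0, -0.14], [40, 0.006, 0.05, 0, -0.14], [40, 0.006, 0.05, 0, -0.14], [40, 0.006, 0.05, 0, -0.14], [40, 0.006, 0.06, 0, -0.139], [40, 0, 0, 0, 0]],
  ],
)

```text
t: 32.2
eef_pos: [0.5492, 0.1574, 0.1723]
orientation: [-2.577, -1.797, -0.001]
wrist_force: [0.7, 0.0, 0.3]
grip_width: 0.0401
finger_force: 0.0
```

```bash
python3 -c "
from h import *
st();im=snap('scene','s3.png');b=cv2.imread('pics/s3.png')[100:230,235:365]
cv2.imwrite('pics/c5.png',cv2.resize(b,(590,590),interpolation=cv2.INTER_CUBIC))"
```

```text
t32.20 p [0.5492 0.1574 0.1723] ang -20.21 F [0.69 0.   0.32] M [-0.058  0.004 -0.019] w 0.0401 ff 0.0 j7 -0.54
```

View pics/c5.png

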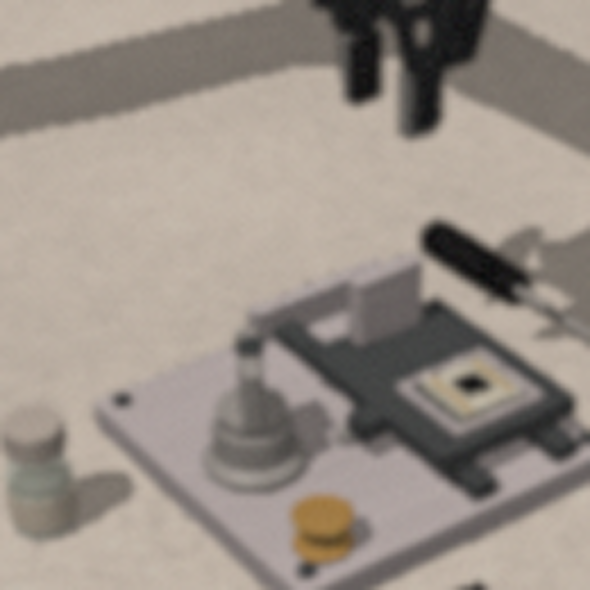

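The picture shows the knob turned open (its wing is end-on at (247,390)), the tile in its frame and the fingers above the handle at (385,300). I'm descending and gripping the handle.

>>> jog_arm(
  deltas=[
    [[40, -0.004, -0.005, -0.06, -0.004], [40, 0, 0, -0.07, 0], [40, 0, 0, -0.07, 0], [40, 0, 0, -0.07, 0], [40, 0, 0, -0.06, 0], [40, 0, 0, -0.04, 0], [40, 0, 0, 0, 0], [40, 0, 0, 0, 0]],
  ],
)

```text
t: 33.25
eef_pos: [0.5485, 0.1543, 0.0612]
orientation: [2.583, 1.787, 0.001]
wrist_force: [0.2, -0.1, -0.1]
grip_width: 0.04
finger_force: 0.0
```

>>> jog_arm(
  deltas=[
    [[24, 0, 0, 0, 0], [18, 0, 0, 0, 0], [12, 0, 0, 0, 0], [8, 0, 0, 0, 0], [5, 0, 0, 0, 0], [5, 0, 0, 0, 0], [5, 0, 0, 0, 0], [5, 0, 0, 0, 0]],
  ],
  force=25,
)

```text
t: 34.25
eef_pos: [0.5484, 0.1544, 0.061]
orientation: [-2.584, -1.787, -0.001]
wrist_force: [-1.8, 0.3, 5.9]
grip_width: 0.0115
finger_force: 25.0
```

```bash
python3 -c "
from h import *
st()"
```

```text
t34.25 p [0.5484 0.1544 0.061 ] ang -20.67 F [-1.82  0.31  5.85] M [ 0.001  0.123 -0.293] w 0.0115 ff 25.0 j7 -0.48
```

>>> jog_arm(
  deltas=[
    [[5, -0.005, 0.002, 0, 0], [5, -0.01, 0.0038, 0, 0], [5, -0.01, 0.0038, 0, 0], [5, -0.01, 0.0038, 0, 0], [5, -0.01, 0.0038, 0, 0], [5, -0.01, 0.0038, 0, 0], [5, -0.01, 0.0038, 0, 0], [5, -0.005, 0.002, 0, 0]],
  ],
)

```text
t: 35.25
eef_pos: [0.5274, 0.1626, 0.061]
orientation: [2.583, 1.787, 0.002]
wrist_force: [2.0, -0.1, 5.8]
grip_width: 0.0115
finger_force: 25.1
```

```bash
python3 -c "
from h import *
st()"
```

```text
t35.25 p [0.5274 0.1626 0.061 ] ang -20.66 F [ 2.03 -0.05  5.75] M [-0.122 -0.411 -0.318] w 0.0115 ff 25.1 j7 -0.50
```

>>> jog_arm(
  deltas=[
    [[5, -0.006, 0.0024, 0, 0], [5, -0.01, 0.0038, 0, 0], [5, -0.01, 0.0038, 0, 0], [5, -0.01, 0.0038, 0, 0], [5, -0.01, 0.0038, 0, 0], [5, -0.01, 0.0038, 0, 0], [5, -0.01, 0.0038, 0, 0], [5, -0.008, 0.003, 0, 0]],
  ],
)

```text
t: 36.25
eef_pos: [0.5053, 0.1711, 0.061]
orientation: [2.584, 1.787, 0.002]
wrist_force: [1.9, 0.3, 5.6]
grip_width: 0.0115
finger_force: 25.2
```

>>> jog_arm(
  deltas=[
    [[5, -0.003, 0.001, 0, 0], [5, -0.003, 0.001, 0, 0], [5, -0.003, 0.001, 0, 0], [5, 0, 0, 0, 0], [5, 0, 0, 0, 0], [5, 0, 0, 0, 0], [5, 0, 0, 0, 0], [5, 0, 0, 0, 0]],
  ],
)

```text
t: 37.25
eef_pos: [0.5026, 0.1722, 0.061]
orientation: [-2.584, -1.787, -0.002]
wrist_force: [1.6, 0.9, 6.6]
grip_width: 0.0117
finger_force: 25.3
```

```bash
python3 -c "
from h import *
st();p=arm.read_state()['eef_pos'];print(np.hypot(p[0]-.5484,p[1]-.1544))"
```

```text
t37.25 p [0.5026 0.1722 0.061 ] ang -20.65 F [1.61 0.93 6.61] M [ 0.074 -0.344 -0.297] w 0.0117 ff 25.3 j7 -0.54
0.04918526726701755
```

>>> jog_arm(
  deltas=[
    [[5, -0.003, 0.001, 0, 0], [5, -0.003, 0.001, 0, 0], [5, 0, 0, 0, 0], [5, 0, 0, 0, 0], [5, 0, 0, 0, 0], [5, 0, 0, 0, 0], [5, 0, 0, 0, 0], [5, 0, 0, 0, 0]],
  ],
)

```text
t: 38.25
eef_pos: [0.5019, 0.1725, 0.061]
orientation: [2.583, 1.786, 0.004]
wrist_force: [6.3, 0.4, 3.0]
grip_width: 0.0115
finger_force: 24.9
```

```bash
python3 -c "
from h import *
st();p=arm.read_state()['eef_pos'];print(np.hypot(p[0]-.5484,p[1]-.1544))"
```

```text
t38.25 p [0.5019 0.1725 0.061 ] ang -20.67 F [6.35 0.37 3.04] M [-0.011 -1.236 -0.301] w 0.0115 ff 24.9 j7 -0.54
0.049885326496637475
```

The carriage is at the stop: force rose and travel reads 49.9 mm. I'm releasing and lifting.

>>> jog_arm(
  deltas=[
    [[14, 0, 0, 0, 0], [18, 0, 0, 0, 0], [24, 0, 0, 0, 0], [26, 0, 0, 0, 0], [26, 0, 0, 0, 0], [26, 0, 0, 0.03, 0], [26, 0, 0, 0.06, 0], [26, 0, 0, 0.08, 0]],
  ],
)

```text
t: 39.25
eef_pos: [0.5001, 0.1721, 0.1123]
orientation: [-2.584, -1.787, 0.001]
wrist_force: [0.3, 0.3, 0.4]
grip_width: 0.0262
finger_force: 0.0
```

>>> jog_arm(
  deltas=[
    [[26, 0, 0, 0.1, 0], [26, 0, 0, 0.1, 0], [26, 0, 0.05, 0.05, 0], [26, -0.05, 0.1, 0, 0], [26, -0.1, 0.1, 0, 0], [26, -0.1, 0.1, 0, 0], [26, -0.1, 0.1, 0, 0], [26, 0, 0, 0, 0]],
  ],
)

```text
t: 40.25
eef_pos: [0.3922, 0.3109, 0.1863]
orientation: [-2.577, -1.795, 0.002]
wrist_force: [0.3, -0.0, -0.8]
grip_width: 0.0264
finger_force: 0.0
```

```bash
python3 -c "
from h import *
st();snap('scene','s4.png');snap('top','t4.png')
b=cv2.imread('pics/s4.png')[130:240,235:385];a=cv2.imread('pics/t4.png')[165:285,230:370]
cv2.imwrite('pics/c6.png',np.hstack([cv2.resize(x,(400,320),interpolation=cv2.INTER_CUBIC) for x in(a,b)]))"
```

```text
t40.25 p [0.3922 0.3109 0.1863] ang -20.27 F [ 0.29 -0.03 -0.78] M [-0.012 -0.01  -0.03 ] w 0.0264 ff 0.0 j7 -1.01
```

View pics/c6.png

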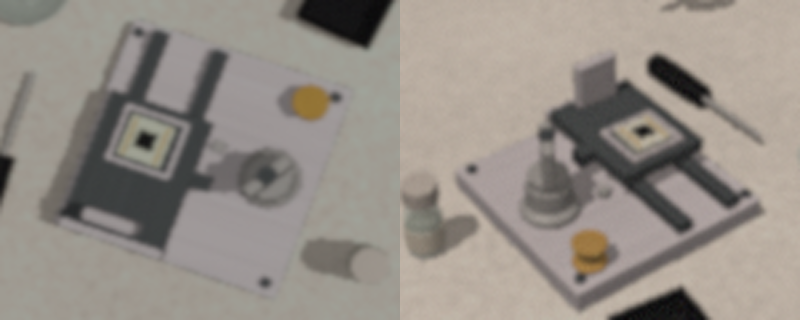

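The carriage is at the front stop, with its front edge at the bar near (110,230). The tile sits in its frame at (145,140), the knob is open at (268,178) and the bystanders are in place.

```bash
python3 -c "
from workcell import ticket
print(ticket.sign_off())"
```

```text
the job is handed in; nothing more can be done
None
```

The knob was rocked free and turned open, and the carriage stands at its front stop with the tile still in its frame; I handed the job in at about 40 s, and the sign-off returned no verdict.

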